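# Knock a snapped-in cap out of its nest and tray it

### The job

The turned metal cap in the nest fixture is snapped in below the rim, so it cannot be gripped: press the thumb pad of the knock-out lever down, feeling for the moment the cap breaks free, until it stands proud in the mouth of the nest by itself once the lever has sprung back - but do not push it right out of the nest. Then lift it out and stand it upright in the steel tray with the two caps already there, without dropping it or knocking those over.

Things in the scene. Friction and masses are not known exactly. Their poses are not given: they have to be found in the camera images.
- nest_mouth (a point): Centre of the nest's round mouth, in the top of a square tower (66 x 66 mm, top 101.5 mm above the bench). The bore is 37 mm wide, 19.5 mm deep; the knock-out rod (9 mm, round end) comes up through a hole in its floor. z up; x points to the fixture's back, so the lever sticks out along -x.
- nest_fixture: The bolted-down fixture; origin under the nest's axis at bench height, axes as nest_mouth. Three spring plungers reach into the bore 7 mm above its floor and hold the cap by its groove. Once the cap's underside has risen past them (9 to 10 mm) they snap in below it and carry it 10 mm higher than before, its top 8.5 mm above the tower.
- lever_pad (a point): Top middle of the black domed thumb pad (29 mm) on the lever's free end: at rest 107 mm in front of the nest's axis and 91 mm up; moves with the lever. It goes down by 62 mm at most, moving 10 to 12 mm away from the tower. The return spring alone takes 1.5 to 4 N here; a stuck cap adds a peak of some 5 to 14 N that falls off as it breaks free, some 3 mm up.
- knock_lever (a joint): Angle of the lever, rad: 0 at rest (pad up, sprung), grows as the pad is pressed, 0.80 at the stop. The rod rises 38 mm per rad. At rest its end lies 1 to 10 mm below the bore's floor (a screwed tip, set differently each time, out of sight), so only the resistance tells where it meets the cap. The full stroke pushes the cap right out.
- cap_center (a point): Centre (half-way up) of the turned aluminium cap stuck in the nest: round, 36 mm across, 18 mm high, about 55 g, with a V-shaped ring groove 4 to 10 mm above its underside and a plain rim above that; z is its axis. When stuck, its top lies 1.5 mm below the top of the tower.
- cap: The same cap; origin in the centre of its underside.
- tray_floor (a point): Centre of the upper side of the floor of the low steel tray, a loose tray of 124 mm (along its x) by 100 mm (along its y), floor 2.5 mm thick, rim 11 mm high, walls 2.5 mm. Its -x half is free; two caps stand in its +x half.
- cap_done_a_center (a point): Centre (half-way up) of a finished cap of the same shape that stands in the tray, about 37 mm along the tray's +x and 23 mm along its +y.
- cap_done_b_center (a point): The same for the other finished cap, on the tray's -y side.
There are look-alikes about, which are no part of the job. Leave any pink look-alike of the part that bears cap_done_b_center alone.

How it is judged:
By the outcome, as a careful person would: the job done as asked, in the order asked, and still so for the second after the job is handed in, with the robot touching nothing.
It also fails if it takes over 59 s, if anything falls off the work surface, if the arm or the gripper's body presses on something with over 40 N, if the wrist force passes 120 N, or if a joint passes its speed limit or range.

### The arm

A 6-joint arm with a two-finger parallel gripper is mounted at the origin on a cart in front of the work surface, level with it; the furniture and walls round the work are solid. World frame = base frame: x ahead of the robot, y to its left, z up, the work surface at z = 0. Lengths are in m, angles in rad, forces in N, time in s.
With the tool pointing down it reaches from about 0.375 to 0.9 m from the base axis. Payload 3.1 kg.
Tool frame: the origin (TCP) lies midway between the tips of the shut fingers; the grasp point (between the pads) lies 19 mm behind it; y points along the fingers, x is the direction in which the jaws open and shut, and the axes are right-handed (so a half turn about y gives the same grasp; the last joint's range is limited). The gripper opens to 87 mm and grips with 3 to 60 N. Pads are 19 mm wide; open, the fingers measure 117 mm over their backs; the gripper's body (75 mm by 190 mm) begins 51 mm behind the grasp point.
Start: joints at [1.081, 0.527, 1.433, -0, 1.181, -0.178], TCP at [0.191, 0.595, 0.223] pointing down, gripper open.
Joint ranges: [-3.08, 3.08], [-0.75, 2.2], [0.22, 2.44], [-1.43, 4.57], [0, 2.65], [-2.85, 2.85]. Speed limits (rad/s): [2.79, 2.79, 3.14, 3.14, 3.14, 3.14].

### API

Orientations are given as [roll, pitch, yaw] about the fixed x, y, z axes, in that order (R = Rz(yaw) Ry(pitch) Rx(roll)).
In Python, from workcell import sense, vision, workorder gives the robot as it stands. The module is installed in compiled form; this text tells all that it offers.
- The arm moves only by the tool arm_command, never from a script. Its arguments are lists of equal length, an entry for each row: "travel": the shift along the world's x, y, z in units of 0.4 m (1.0 is 0.4 m), a list of three; "spin": the turn about the world's z in units of 45 degrees (1.0 is 45 degrees); "claw": the opening, from 0 (shut) to 1 (fully open). A call has exactly 5 rows; each row is the pose to reach, as a shift and turn from the pose commanded when the call began; what a row does not reach only later rows make up. A row lasts 1/10 s, in which the tool goes at most 50 mm and 8.59 degrees, less where a joint would pass 70% of its speed; a pose out of reach is approached as far as the arm can. A call with a number of a shift or a turn outside -1 to 1 is refused whole. A call with a gripper value outside its range is refused whole. The fingers move at their own pace and stop on an object; "force" is the grip in N (left out, the last holds). Time passes only in rows, so rows that repeat a pose let the fingers close, or fill a call up. It gives the time, the measured TCP pose, the force and the opening at its end, in the units of the state.
- sense(): the state, without advancing time (a new reading comes with each control period).
- vision.read_camera(name): name is "scene" or "top" or "wrist"; returns (picture, depth): 384x512x3 uint8, red, green, blue; 384x512 float32, m along the optical axis (not along the pixel's ray), 0 where there is no reading.
- vision.camera_info(name): a dict with "fx", "fy", "cx", "cy" (pixels), "position" and "rotation" of the camera in the world. Camera axes: x right, y down, z forward; pixel columns grow to the right and rows downward; lengths in m; the calibration is good to about 2 mm. A picture is of the moment at which its call begins: read the wrist's pose just before it. camera_info takes no time and is no camera call; for the wrist camera it gives the pose at the moment of the call.
- workorder.hand_in(): hands the job in, once; it reports no verdict.
The state is a dict: "time": time; "qpos": joint angles; "qd": joint speeds; "joint_efforts": joint torques, N m; "position": TCP position; "tcp_rot": TCP orientation; "contact_force": force on the tool from outside, world axes, zero at the start; "ft_torque": the same for the moment, N m; "opening": finger opening in m.
Only numpy, scipy, OpenCV 4.12 (cv2) and the standard library are available. Lean on these libraries where they do the work, as an engineer would, in place of code of your own. Each camera call takes 0.05 s, during which the arm holds its last target.

## Working session

There is one attempt and no reset: what is moved stays moved. The work goes in short steps, Python scripts to look and compute and a tool call to move; the robot and the scene stay as the last step left them, time stands still between calls to the robot, and variables do not carry over. Pictures are saved under pics/ and viewed, and the job is handed in when it is done.

Besides the shell and the picture viewer there is one more tool, called after "Call:" in YAML: its name, and indented under it one key for each argument. arm_command: Moves the arm, as the interface text tells. Its arguments: {"type":"object","properties":{"travel":{"type":"array"},"spin":{"type":"array"},"claw":{"type":"array"},"force":{"type":"number"}},"required":["travel","spin","claw"]}

```bash
mkdir -p pics; cat > h.py <<'E'
import numpy as np, cv2
from workcell import sense, vision, workorder
def snap(n,f):
    i=vision.camera_info(n); p,d=vision.read_camera(n)
    cv2.imwrite(f'pics/{f}.png',p[:,:,::-1]); np.savez(f'pics/{f}.npz',p=p,d=d,**{k:np.array(i[k]) for k in i})
    return p,d,i
def load(f):
    z=np.load(f'pics/{f}.npz'); return z['p'],z['d'],{k:z[k] for k in z.files if k not in 'pd'}
def ray(i,u,v):
    R=np.array(i['rotation']); 
    return np.array(i['position']),R@np.array([(u-i['cx'])/i['fx'],(v-i['cy'])/i['fy'],1])
def onz(i,u,v,z):
    o,r=ray(i,u,v); return o+r*(z-o[2])/r[2]
def pt(i,d,u,v):
    o,r=ray(i,u,v); return o+r*d[int(v),int(u)]
E
python3 - <<'E'
from h import *
for n in ('scene','top'):
    p,d,i=snap(n,n+'0'); print(n,i)
s=sense(); print({k:np.round(v,3) for k,v in s.items()})
E
```

```text
scene {'fx': 450.40514030813455, 'fy': 450.40514030813455, 'cx': 258.6059782054077, 'cy': 192.040213038409, 'position': array([ 0.11755691, -0.5435665 ,  0.64877615]), 'rotation': array([-2.25808041, -0.02181966, -0.78463934])}
top {'fx': 378.9955894397301, 'fy': 378.9955894397301, 'cx': 250.1432521113824, 'cy': 189.57031853507556, 'position': array([ 0.46538296, -0.08222084,  0.9183424 ]), 'rotation': array([-3.03102311, -0.01221561, -1.56070505])}
{'time': np.float64(0.1), 'qpos': array([ 1.082,  0.528,  1.434,  0.   ,  1.181, -0.178]), 'qd': array([ 0.   , -0.002, -0.002, -0.   , -0.001, -0.001]), 'joint_efforts': array([-1.0000e-03, -4.4099e+01, -1.7715e+01,  6.3000e-02,  5.3000e-02,
       -0.0000e+00]), 'position': array([0.191, 0.594, 0.222]), 'tcp_rot': array([-1.57 ,  0.002,  1.26 ]), 'contact_force': array([-0.477,  1.014,  0.058]), 'ft_torque': array([-0.022, -0.021, -0.019]), 'opening': np.float64(0.087)}
```

```bash
sed -i "s/    R=np.array(i\['rotation'\]); /    from scipy.spatial.transform import Rotation as Ro; R=Ro.from_euler('xyz',i['rotation']).as_matrix()/" h.py; cat h.py | head -12
```

```text
import numpy as np, cv2
from workcell import sense, vision, workorder
def snap(n,f):
    i=vision.camera_info(n); p,d=vision.read_camera(n)
    cv2.imwrite(f'pics/{f}.png',p[:,:,::-1]); np.savez(f'pics/{f}.npz',p=p,d=d,**{k:np.array(i[k]) for k in i})
    return p,d,i
def load(f):
    z=np.load(f'pics/{f}.npz'); return z['p'],z['d'],{k:z[k] for k in z.files if k not in 'pd'}
def ray(i,u,v):
    from scipy.spatial.transform import Rotation as Ro; R=Ro.from_euler('xyz',i['rotation']).as_matrix()
    return np.array(i['position']),R@np.array([(u-i['cx'])/i['fx'],(v-i['cy'])/i['fy'],1])
def onz(i,u,v,z):
```

View pics/scene0.png

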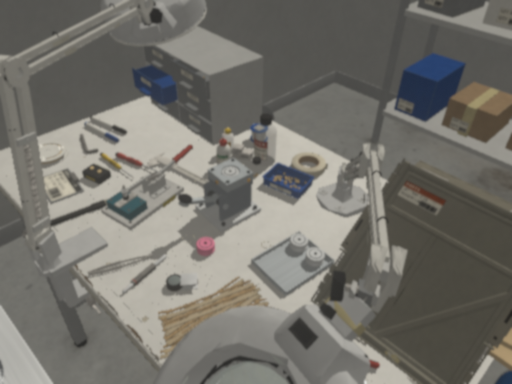

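View pics/top0.png

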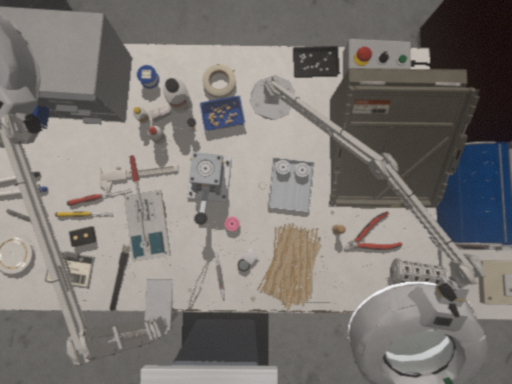

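```bash
python3 - <<'E'
from h import *
p,d,i=load('top0')
for n,u,v in [('orig',250,189),('pad',201,218),('mouth',206,169),('capA',283,167),('capB',304,169),('pink',232,224),('u10',10,189),('v350',250,340),('ring',420,340),('lamp',383,160),('stand',270,95),('trayL',272,160),('blue',222,113),('mag',205,290)]:
    print(n,pt(i,d,u,v).round(3))
def crop(p,x0,y0,x1,y1,k,f):
    cv2.imwrite(f,cv2.resize(p[y0:y1,x0:x1,::-1],None,fx=k,fy=k,interpolation=cv2.INTER_CUBIC))
crop(p,170,130,330,250,5,'pics/top0c.png')
p,d,i=load('scene0')
crop(p,160,140,340,300,4,'pics/scene0c.png')
E
```

```text
orig [ 0.569 -0.092  0.   ]
pad [0.494 0.015 0.092]
mouth [0.6   0.005 0.101]
capA [ 0.621 -0.171  0.019]
capB [ 0.617 -0.221  0.018]
pink [ 0.483 -0.05   0.019]
u10 [ 0.562  0.49  -0.002]
v350 [ 0.11  -0.101 -0.381]
ring [ 0.275 -0.398  0.215]
lamp [ 0.585 -0.307  0.308]
stand [ 0.78  -0.135  0.072]
trayL [ 0.642 -0.146 -0.004]
blue [ 0.758 -0.021  0.003]
mag [ 0.327  0.012 -0.003]
```

View pics/top0c.png

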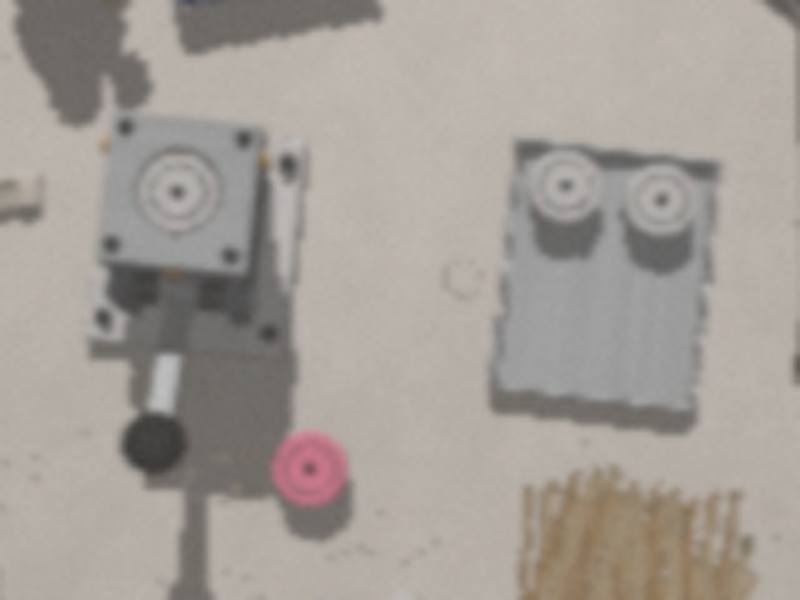

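View pics/scene0c.png

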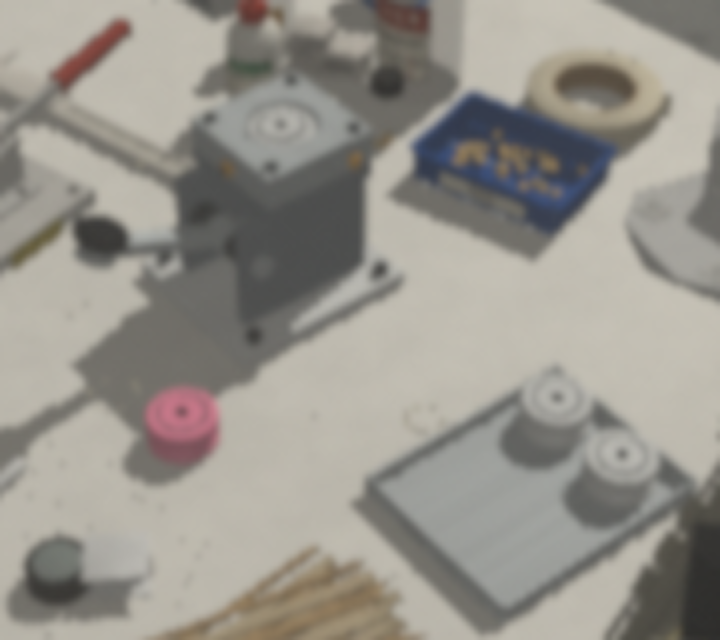

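```bash
cat >> h.py <<'E'
def cloud(i,d):
    from scipy.spatial.transform import Rotation as Ro
    R=Ro.from_euler('xyz',np.array(i['rotation'])).as_matrix()
    v,u=np.mgrid[0:d.shape[0],0:d.shape[1]]
    c=np.stack([(u-i['cx'])/i['fx']*d,(v-i['cy'])/i['fy']*d,d],-1)
    w=c@R.T+np.array(i['position']); w[d==0]=np.nan
    return w
def rect(P):
    r=cv2.minAreaRect((P[:,:2]*1000).astype(np.float32)); return np.round(r[0],1),np.round(r[1],1),round(r[2],2)
E
python3 - <<'E'
from h import *
for n in ('top0','scene0'):
    p,d,i=load(n); w=cloud(i,d)
    def sel(x0,x1,y0,y1,z0,z1):
        m=(w[...,0]>x0)&(w[...,0]<x1)&(w[...,1]>y0)&(w[...,1]<y1)&(w[...,2]>z0)&(w[...,2]<z1); return m
    m=sel(.54,.68,-.06,.07,.095,.11); P=w[m]; print(n,'tower',len(P),rect(P),P.mean(0),np.median(P[:,2]))
    m=sel(.46,.525,-.02,.05,.075,.11); P=w[m]; print('pad',len(P),cv2.minEnclosingCircle((P[:,:2]*1000).astype(np.float32)),P[:,2].max())
    m=sel(.48,.68,-.27,-.11,.014,.026); P=w[m]; 
    for a in (P[P[:,1]>-.195],P[P[:,1]<-.195]): print('caps',len(a),cv2.minEnclosingCircle((a[:,:2]*1000).astype(np.float32)),np.median(a[:,2]))
    m=sel(.48,.68,-.27,-.11,.0015,.0145); P=w[m]; print('tray',rect(P))
    # obstacles >0.11
    m=sel(.3,.9,-.35,.3,.12,.9); P=w[m]
    g=np.round(P[:,:2]/.05).astype(int)
    if n=='top0':
        from collections import defaultdict
        D=defaultdict(list)
        for a,b in zip(g,P[:,2]): D[tuple(a)].append(b)
        print({(round(k[0]*.05,2),round(k[1]*.05,2)):(round(min(v),2),round(max(v),2)) for k,v in sorted(D.items())})
E
```

```text
top0 tower 909 (array([603.1,   6.7]), array([66.5, 66.9]), 84.7) [0.60234638 0.00627525 0.10043643] 0.10043416528263505
pad 133 ((496.533203125, 16.0688419342041), 15.925168991088867) 0.09510655788161948
caps 185 ((561.7596435546875, -179.48873901367188), 80.06002044677734) 0.02012707694038085
caps 176 ((610.0835571289062, -222.900146484375), 24.896455764770508) 0.020250816743150213
tray (array([ 579.6, -190.4]), array([199.4, 158.1]), 0.45)
{(np.float64(0.3), np.float64(-0.35)): (np.float64(0.24), np.float64(0.25)), (np.float64(0.3), np.float64(-0.3)): (np.float64(0.16), np.float64(0.24)), (np.float64(0.3), np.float64(0.15)): (np.float64(0.21), np.float64(0.38)), (np.float64(0.35), np.float64(-0.35)): (np.float64(0.19), np.float64(0.25)), (np.float64(0.35), np.float64(-0.3)): (np.float64(0.17), np.float64(0.24)), (np.float64(0.35), np.float64(0.15)): (np.float64(0.34), np.float64(0.38)), (np.float64(0.35), np.float64(0.2)): (np.float64(0.38), np.float64(0.38)), (np.float64(0.4), np.float64(0.15)): (np.float64(0.35), np.float64(0.38)), (np.float64(0.4), np.float64(0.2)): (np.float64
[... 3308 characters left out ...]
4(0.19), np.float64(0.2)), (np.float64(0.9), np.float64(0.2)): (np.float64(0.12), np.float64(0.2)), (np.float64(0.9), np.float64(0.25)): (np.float64(0.19), np.float64(0.2)), (np.float64(0.9), np.float64(0.3)): (np.float64(0.19), np.float64(0.2))}
scene0 tower 745 (array([602. ,   7.9]), array([69.1, 68.6]), 84.75) [0.60040766 0.00547166 0.10055112] 0.10079963802693692
pad 142 ((494.5885314941406, 15.852465629577637), 15.162742614746094) 0.09477464297865634
caps 233 ((559.1954345703125, -178.46337890625), 80.06224822998047) 0.02015143298156652
caps 240 ((615.108642578125, -214.44984436035156), 18.75459098815918) 0.020415461631906218
tray (array([ 579.7, -188.1]), array([154.5, 199.2]), 89.75)
```

```bash
python3 - <<'E'
from h import *
for n in ('top0','scene0'):
    p,d,i=load(n); w=cloud(i,d)
    P=w.reshape(-1,3); P=P[~np.isnan(P[:,0])]
    P=P[(P[:,2]>.1)&(P[:,1]>.08)&(P[:,0]<1.0)&(P[:,0]>-.2)&(P[:,1]<.8)]
    H={}
    for a in P:
        k=(int(np.floor(a[0]/.06)),int(np.floor(a[1]/.06))); H.setdefault(k,[]).append(a[2])
    print(n,'rows x, cols y from .06; min-max cm')
    print('      '+' '.join(f'{k*6:6d}' for k in range(1,13)))
    for x in range(-3,17):
        print(f'{x*6:4d}  '+' '.join((f'{min(H[(x,y)])*100:3.0f}-{max(H[(x,y)])*100:2.0f}' if len(H.get((x,y),[]))>3 else '   .  ') for y in range(1,13)))
s=load('scene0')[0]; cv2.imwrite('pics/sl.png',cv2.resize(s[0:360,0:260,::-1],None,fx=2,fy=1.65,interpolation=cv2.INTER_CUBIC))
E
```

```text
top0 rows x, cols y from .06; min-max cm
           6     12     18     24     30     36     42     48     54     60     66     72
 -18     .      .      .      .      .      .      .      .      .      .      .      .  
 -12     .      .      .      .      .      .      .      .      .      .      .      .  
  -6     .      .      .      .      .      .      .      .      .      .      .      .  
   0     .      .      .      .      .      .      .      .      .      .      .      .  
   6     .      .      .      .      .      .      .      .      .      .      .      .  
  12     .      .      .      .      .      .      .      .      .      .      .      .  
  18     .      .      .      .      .      .      .      .      .      .      .      .  
  24   10-27  10-38    .      .      .      .      .      .      .      .      .      .  
  30     .    21-38    .      .      .      .      .      .      .      .      .      .  
  36     .    34-39  35-39    .      .      .      .      .      .      .      .      .  
  42     .      .    35-38    .      .      .      .      .      .   
[... 2061 characters left out ...]
    35-38  34-39    .      .      .      .      .      .      .      .  
  60     .      .    34-35  29-38  26-35  25-34  26-34    .      .      .      .      .  
  66     .      .    13-19  14-35  14-35  10-34  10-33  10-13    .      .      .      .  
  72   10-13    .    10-20  10-35  10-33  10-20  13-20  10-18    .      .      .      .  
  78   12-13    .    10-20  19-31  13-33  13-20  19-20  13-17    .      .      .      .  
  84     .      .    10-20  19-20  19-20  19-20  19-20    .      .      .      .      .  
  90     .      .    10-20  19-20  19-20  19-20  19-20  19-20    .      .      .      .  
  96     .      .      .      .      .      .      .      .      .      .      .      .
```

View pics/sl.png

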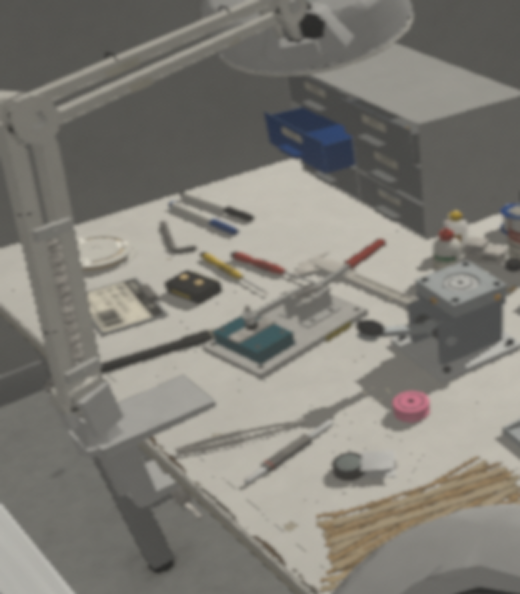

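Call:
arm_command:
  travel:
    - [0, 0, 0.1]
    - [0, 0, 0.22]
    - [0, 0, 0.34]
    - [0, 0, 0.46]
    - [0, 0, 0.6]
  spin: [0.05, 0.1, 0.15, 0.2, 0.28]
  claw: [1, 0.6, 0.3, 0, 0]
  force: 20

```text
time: 0.6
position: [0.1907, 0.5944, 0.4578]
tcp_rot: [-1.57, 0.001, 1.482]
contact_force: [0.3, 1.0, -0.3]
opening: 0.0627
```

```bash
python3 - <<'E'
from h import *
p,d,i=load('top0'); w=cloud(i,d); P=w.reshape(-1,3)
P=P[(P[:,2]>.2)&(P[:,1]<-.1)&(P[:,0]>.4)&(P[:,1]>-.4)]
for x in np.arange(.4,.8,.03):
    q=P[abs(P[:,0]-x)<.015]
    if len(q): print(round(x,2),q[:,1].min().round(3),q[:,1].max().round(3),q[:,2].min().round(2),q[:,2].max().round(2))
s=sense(); print(s['time'],s['position'],s['tcp_rot'],s['qpos'])
E
```

```text
0.43 -0.4 -0.398 0.3 0.33
0.46 -0.4 -0.377 0.29 0.34
0.49 -0.386 -0.355 0.29 0.33
0.52 -0.365 -0.326 0.29 0.33
0.55 -0.342 -0.298 0.28 0.32
0.58 -0.329 -0.286 0.26 0.32
0.61 -0.303 -0.265 0.23 0.31
0.64 -0.276 -0.24 0.2 0.27
0.67 -0.255 -0.221 0.2 0.24
0.7 -0.234 -0.217 0.2 0.21
0.73 -0.399 -0.278 0.2 0.21
0.76 -0.398 -0.278 0.2 0.21
0.6 [0.1907246  0.59441739 0.45776276] [-1.57014522e+00  1.49830483e-03  1.48215372e+00] [ 1.08154676e+00  3.67450631e-01  1.06681325e+00  1.53972616e-05
  1.70896237e+00 -4.00604364e-01]
```

Call:
arm_command:
  travel:
    - [0.04, -0.09, 0.03]
    - [0.08, -0.19, 0.04]
    - [0.13, -0.29, 0.04]
    - [0.17, -0.39, 0.04]
    - [0.21, -0.49, 0.04]
  spin: [0, 0, 0, 0, 0]
  claw: [0, 0, 0, 0, 0]

```text
time: 1.1
position: [0.2752, 0.3972, 0.4721]
tcp_rot: [-1.57, 0.001, 1.48]
contact_force: [-0.3, -0.3, 0.9]
opening: 0.0236
```

```bash
python3 - <<'E'
from h import *
s=sense(); print(s['time'],s['position'],s['tcp_rot'],s['qpos'],s['contact_force'])
E
```

```text
1.1 [0.27521745 0.39723688 0.47211866] [-1.57045072e+00  7.43506112e-04  1.48029534e+00] [ 7.33303970e-01  1.20377318e-01  1.36524570e+00 -2.52514320e-04
  1.65674999e+00 -7.47012823e-01] [-0.3377962  -0.25935939  0.85173361]
```

Call:
arm_command:
  travel:
    - [0.06, -0.1, 0]
    - [0.12, -0.21, 0]
    - [0.18, -0.31, 0]
    - [0.24, -0.42, 0]
    - [0.3, -0.52, 0]
  spin: [0, 0, 0, 0, 0]
  claw: [0, 0, 0, 0, 0]

```text
time: 1.6
position: [0.3953, 0.1891, 0.4723]
tcp_rot: [-1.57, 0.0, 1.48]
contact_force: [0.6, 0.4, -0.5]
opening: 0.0001
```

Call:
arm_command:
  travel:
    - [0.06, -0.1, 0]
    - [0.12, -0.21, 0]
    - [0.18, -0.31, 0]
    - [0.24, -0.42, 0]
    - [0.24, -0.42, 0]
  spin: [0, 0, 0, 0, 0]
  claw: [0, 0, 0, 0, 0]

```text
time: 2.1
position: [0.4935, 0.0179, 0.471]
tcp_rot: [-1.57, 0.002, 1.473]
contact_force: [-0.3, 0.9, 0.2]
opening: 0.0004
```

```bash
python3 - <<'E'
from h import *
p,d,i=snap('wrist','w1'); print(i)
s=sense(); print(s['time'],s['position'],s['tcp_rot'],s['qpos'],s['contact_force'])
E
```

```text
{'fx': 282.57095714065116, 'fy': 282.57095714065116, 'cx': 250.65078035326854, 'cy': 195.88506473269243, 'position': array([0.4201301 , 0.02451796, 0.63320515]), 'rotation': array([2.87377467e+00, 1.47890843e-03, 1.47252514e+00])}
2.15 [0.4919279  0.02052686 0.47122925] [-1.56819549e+00 -1.34675047e-04  1.47476870e+00] [-1.85635477e-01  1.37198234e-01  1.34747503e+00 -9.89980741e-05
  1.65952184e+00 -1.66041299e+00] [-0.40369463  0.86049871  0.44595699]
```

View pics/w1.png

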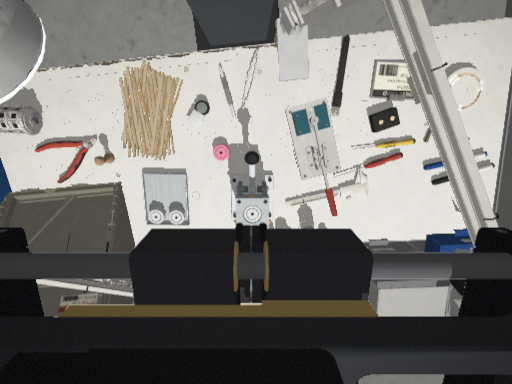

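```bash
python3 - <<'E'
from h import *
p,d,i=load('w1'); w=cloud(i,d)
crop=p[130:240,120:290,::-1]; cv2.imwrite('pics/w1c.png',cv2.resize(crop,None,fx=4.5,fy=4.5,interpolation=cv2.INTER_CUBIC))
def sel(x0,x1,y0,y1,z0,z1): return (w[...,0]>x0)&(w[...,0]<x1)&(w[...,1]>y0)&(w[...,1]<y1)&(w[...,2]>z0)&(w[...,2]<z1)
P=w[sel(.54,.68,-.06,.07,.096,.11)]; print('tower',len(P),rect(P),P.mean(0))
P=w[sel(.46,.525,-.02,.05,.075,.11)]; print('pad',len(P),cv2.minEnclosingCircle((P[:,:2]*1000).astype(np.float32)),P[:,2].max())
for u,v,z in [(252,158,.090),(252,213,.100),(153,217,.0205),(180,217,.0205)]: print(onz(i,u,v,z).round(4), pt(i,d,u,v).round(4))
g=cv2.cvtColor(p,cv2.COLOR_RGB2GRAY)
m=((g<70)&(np.add.outer((np.arange(384)-158)**2,(np.arange(512)-252)**2)<160)).astype(np.uint8)
mo=cv2.moments(m); u,v=mo['m10']/mo['m00'],mo['m01']/mo['m00']; print('pad blob',u,v,mo['m00'],onz(i,u,v,.087))
E
```

```text
tower 909 (array([599.7,   8. ]), array([65.4, 63.2]), 85.04) [0.59499904 0.00923487 0.10054101]
pad 170 ((495.0082702636719, 18.01712989807129), 16.240219116210938) 0.09526224136841488
[0.4935 0.0191 0.09  ] [0.4933 0.0191 0.0916]
[0.6011 0.0086 0.1   ] [0.6004 0.0086 0.102 ]
[ 0.6155 -0.221   0.0205] [ 0.6149 -0.2202  0.0225]
[ 0.6215 -0.1593  0.0205] [ 0.6215 -0.1592  0.0206]
pad blob 251.5472972972973 157.39864864864865 148.0 [0.49264038 0.01829822 0.087     ]
```

View pics/w1c.png

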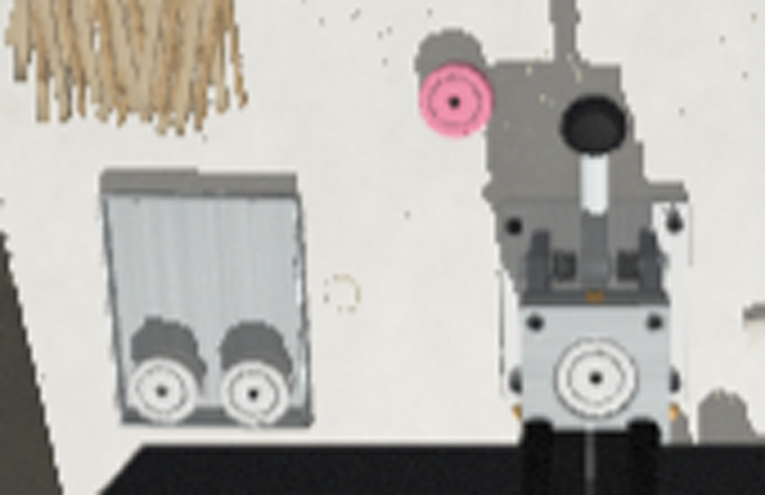

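Call:
arm_command:
  travel:
    - [0, 0, -0.12]
    - [0, 0, -0.24]
    - [0.003, -0.007, -0.36]
    - [0.003, -0.007, -0.48]
    - [0.003, -0.007, -0.6]
  spin: [0, 0, 0, 0, 0]
  claw: [0, 0, 0, 0, 0]

```text
time: 2.65
position: [0.4913, 0.0218, 0.2313]
tcp_rot: [-1.571, -0.0, 1.481]
contact_force: [0.6, 0.4, 0.3]
opening: 0.0
```

Call:
arm_command:
  travel:
    - [0, 0, -0.12]
    - [0, 0, -0.22]
    - [0, 0, -0.28]
    - [0, 0, -0.3]
    - [0, 0, -0.3]
  spin: [0, 0, 0, 0, 0]
  claw: [0, 0, 0, 0, 0]

```text
time: 3.15
position: [0.4914, 0.0213, 0.112]
tcp_rot: [-1.568, -0.0, 1.481]
contact_force: [0.0, -0.6, 0.8]
opening: 0.0003
```

```bash
python3 - <<'E'
from h import *
p,d,i=snap('scene','s1'); 
s=sense(); print(s['time'],s['position'],s['tcp_rot'],s['qpos'],s['contact_force'])
cv2.imwrite('pics/s1c.png',cv2.resize(p[120:270,150:300,::-1],None,fx=4,fy=4,interpolation=cv2.INTER_CUBIC))
E
```

```text
3.2 [0.49246676 0.02097477 0.11306567] [-1.57117898e+00 -1.16133848e-04  1.48093134e+00] [-1.84670907e-01  5.26932368e-01  1.86213203e+00  2.22236458e-04
  7.52158324e-01 -1.66576448e+00] [-1.07182144 -0.8753274   0.18569116]
```

View pics/s1c.png

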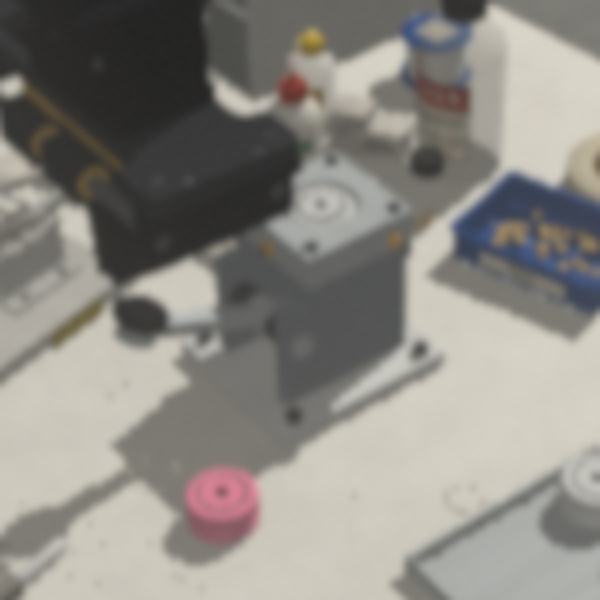

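Call:
arm_command:
  travel:
    - [0.002, -0.005, -0.01]
    - [0.004, -0.01, -0.02]
    - [0.004, -0.01, -0.03]
    - [0.004, -0.01, -0.04]
    - [0.004, -0.01, -0.045]
  spin: [0, 0, 0, 0, 0]
  claw: [0, 0, 0, 0, 0]

```text
time: 3.7
position: [0.4937, 0.0162, 0.0943]
tcp_rot: [-1.57, -0.0, 1.48]
contact_force: [-0.3, -0.2, 0.3]
opening: 0.0003
```

Call:
arm_command:
  travel:
    - [0, 0, -0.003]
    - [0, 0, -0.006]
    - [0, 0, -0.009]
    - [0, 0, -0.01]
    - [0, 0, -0.01]
  spin: [0, 0, 0, 0, 0]
  claw: [0, 0, 0, 0, 0]

```text
time: 4.2
position: [0.4937, 0.0163, 0.0905]
tcp_rot: [-1.57, -0.0, 1.48]
contact_force: [-2.2, 0.5, 1.6]
opening: 0.0005
```

Call:
arm_command:
  travel:
    - [0, 0, -0.003]
    - [0, 0, -0.006]
    - [0, 0, -0.009]
    - [0, 0, -0.01]
    - [0, 0, -0.01]
  spin: [0, 0, 0, 0, 0]
  claw: [0, 0, 0, 0, 0]

```text
time: 4.7
position: [0.4944, 0.0162, 0.0865]
tcp_rot: [-1.572, 0.0, 1.48]
contact_force: [-1.0, 0.2, 0.8]
opening: 0.0004
```

Call:
arm_command:
  travel:
    - [0, 0, -0.003]
    - [0, 0, -0.006]
    - [0, 0, -0.009]
    - [0, 0, -0.01]
    - [0, 0, -0.01]
  spin: [0, 0, 0, 0, 0]
  claw: [0, 0, 0, 0, 0]

```text
time: 5.2
position: [0.4937, 0.0162, 0.0824]
tcp_rot: [-1.57, -0.0, 1.48]
contact_force: [-1.3, 0.1, 2.1]
opening: 0.0005
```

Call:
arm_command:
  travel:
    - [0, 0, -0.003]
    - [0, 0, -0.006]
    - [0, 0, -0.009]
    - [0, 0, -0.01]
    - [0, 0, -0.01]
  spin: [0, 0, 0, 0, 0]
  claw: [0, 0, 0, 0, 0]

```text
time: 5.7
position: [0.4937, 0.0163, 0.0784]
tcp_rot: [-1.57, -0.0, 1.48]
contact_force: [-1.9, -0.3, 2.7]
opening: 0.0004
```

Call:
arm_command:
  travel:
    - [0, 0, -0.003]
    - [-0.002, 0, -0.006]
    - [-0.002, 0, -0.008]
    - [-0.002, 0, -0.008]
    - [-0.002, 0, -0.008]
  spin: [0, 0, 0, 0, 0]
  claw: [0, 0, 0, 0, 0]

```text
time: 6.2
position: [0.4932, 0.0163, 0.0753]
tcp_rot: [-1.571, -0.0, 1.48]
contact_force: [-0.7, 1.4, 2.7]
opening: 0.0005
```

Call:
arm_command:
  travel:
    - [0, 0, -0.003]
    - [-0.002, 0, -0.006]
    - [-0.002, 0, -0.008]
    - [-0.002, 0, -0.008]
    - [-0.002, 0, -0.008]
  spin: [0, 0, 0, 0, 0]
  claw: [0, 0, 0, 0, 0]

```text
time: 6.7
position: [0.4923, 0.0163, 0.0721]
tcp_rot: [-1.571, -0.0, 1.48]
contact_force: [-0.6, 0.9, 2.4]
opening: 0.0005
```

Call:
arm_command:
  travel:
    - [0, 0, -0.003]
    - [-0.002, 0, -0.006]
    - [-0.002, 0, -0.008]
    - [-0.002, 0, -0.008]
    - [-0.002, 0, -0.008]
  spin: [0, 0, 0, 0, 0]
  claw: [0, 0, 0, 0, 0]

```text
time: 7.2
position: [0.4916, 0.0163, 0.0694]
tcp_rot: [-1.571, -0.0, 1.48]
contact_force: [-1.1, 0.4, 7.1]
opening: 0.0003
```

Call:
arm_command:
  travel:
    - [0, 0, -0.003]
    - [-0.002, 0, -0.006]
    - [-0.002, 0, -0.008]
    - [-0.002, 0, -0.008]
    - [-0.002, 0, -0.008]
  spin: [0, 0, 0, 0, 0]
  claw: [0, 0, 0, 0, 0]

```text
time: 7.7
position: [0.4908, 0.0164, 0.0663]
tcp_rot: [-1.571, -0.0, 1.48]
contact_force: [-1.6, 1.9, 6.8]
opening: 0.0002
```

Call:
arm_command:
  travel:
    - [0, 0, -0.003]
    - [-0.002, 0, -0.006]
    - [-0.002, 0, -0.009]
    - [-0.003, 0, -0.012]
    - [-0.003, 0, -0.012]
  spin: [0, 0, 0, 0, 0]
  claw: [0, 0, 0, 0, 0]

```text
time: 8.2
position: [0.4899, 0.0164, 0.0614]
tcp_rot: [-1.572, -0.0, 1.48]
contact_force: [-1.5, 2.5, 5.4]
opening: 0.0005
```

Call:
arm_command:
  travel:
    - [0, 0, -0.003]
    - [-0.002, 0, -0.006]
    - [-0.002, 0, -0.009]
    - [-0.002, 0, -0.01]
    - [-0.002, 0, -0.01]
  spin: [0, 0, 0, 0, 0]
  claw: [0, 0, 0, 0, 0]

```text
time: 8.7
position: [0.4892, 0.0161, 0.0568]
tcp_rot: [-1.572, 0.0, 1.48]
contact_force: [1.3, 1.7, 1.3]
opening: 0.0005
```

```bash
cat > cap.py <<'E'
from h import *
import sys
f=sys.argv[1]
p,d,i=snap('scene',f); w=cloud(i,d)
x,y=.6005,.008
r=np.hypot(w[...,0]-x,w[...,1]-y)
P=w[(r<.03)&(w[...,2]>.09)&(w[...,2]<.14)]
h=np.histogram(P[:,2],np.arange(.094,.125,.002)); print([(round(b*1000),int(a)) for a,b in zip(*h)])
s=sense(); print(s['time'],s['position'].round(4),s['contact_force'].round(1))
cv2.imwrite(f'pics/{f}c.png',cv2.resize(p[140:230,180:270,::-1],None,fx=6,fy=6,interpolation=cv2.INTER_CUBIC))
E
python3 cap.py s2
```

```text
[(94, 0), (96, 7), (98, 24), (100, 135), (102, 59), (104, 12), (106, 22), (108, 77), (110, 64), (112, 3), (114, 0), (116, 0), (118, 0), (120, 0), (122, 0)]
8.75 [0.4892 0.0161 0.0569] [0.8 2.  1.7]
```

View pics/s2c.png

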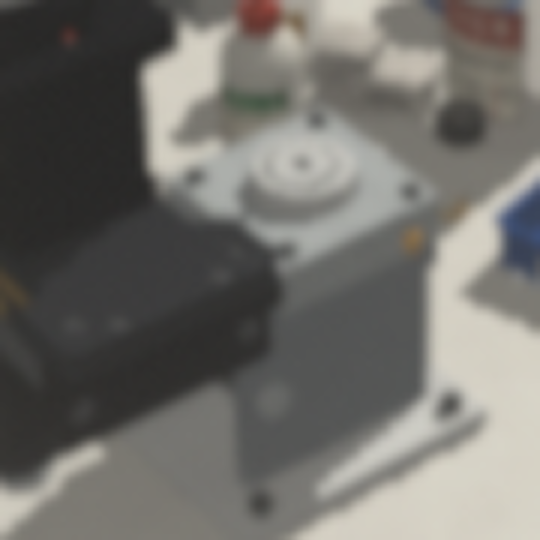

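Call:
arm_command:
  travel:
    - [0.002, 0, 0.02]
    - [0.004, 0, 0.04]
    - [0.006, 0, 0.06]
    - [0.008, 0, 0.08]
    - [0.012, 0, 0.1]
  spin: [0, 0, 0, 0, 0]
  claw: [0, 0, 0, 0, 0]

```text
time: 9.25
position: [0.4934, 0.0162, 0.0978]
tcp_rot: [-1.571, 0.0, 1.48]
contact_force: [0.8, -1.4, 0.5]
opening: 0.0001
```

Call:
arm_command:
  travel:
    - [0, 0, 0.06]
    - [0, 0, 0.14]
    - [-0.03, 0, 0.24]
    - [-0.08, 0, 0.34]
    - [-0.12, 0, 0.4]
  spin: [0, 0, 0, 0, 0]
  claw: [0, 0.1, 0.3, 0.6, 0.6]

```text
time: 9.75
position: [0.4454, 0.0162, 0.2601]
tcp_rot: [-1.574, 0.001, 1.48]
contact_force: [1.4, 0.0, -0.7]
opening: 0.0244
```

```bash
python3 cap.py s3; python3 - <<'E'
from h import *
p,d,i=snap('wrist','w2'); s=sense(); print(s['time'],s['position'].round(4))
E
```

```text
[(94, 2), (96, 3), (98, 25), (100, 156), (102, 44), (104, 14), (106, 20), (108, 81), (110, 62), (112, 1), (114, 0), (116, 0), (118, 0), (120, 0), (122, 0)]
9.8 [0.4441 0.0164 0.2624] [-1.4  1.2  1.8]
9.85 [0.4453 0.0163 0.2605]
```

View pics/s3c.png

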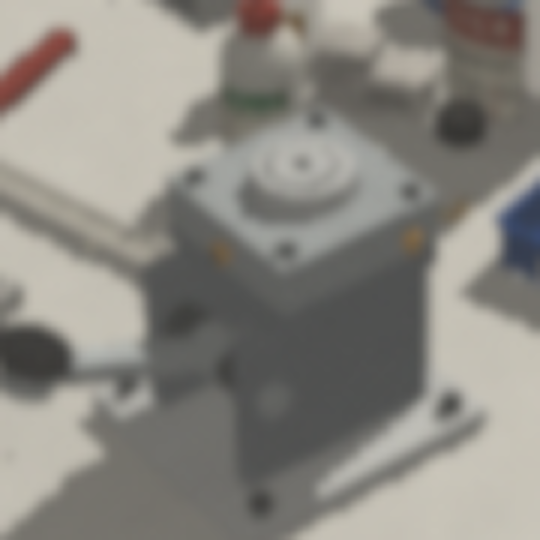

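View pics/w2.png

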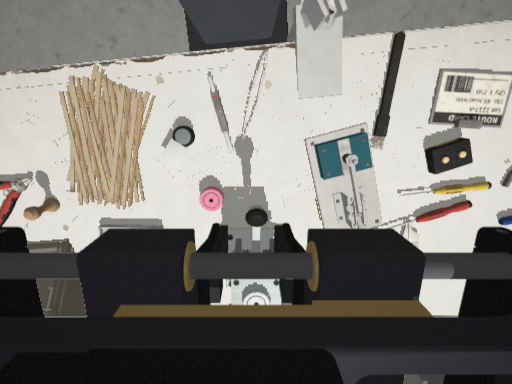

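```bash
python3 - <<'E'
from h import *
p,d,i=snap('top','t2')
for n in ('t2','s3'):
    p,d,i=load(n); w=cloud(i,d); r=np.hypot(w[...,0]-.6005,w[...,1]-.007)
    P=w[(r<.035)&(w[...,2]>.1065)&(w[...,2]<.118)]; c,rad=cv2.minEnclosingCircle((P[:,:2]*1000).astype(np.float32))
    print(n,len(P),c,rad,P.mean(0),np.median(P[:,2]))
p=load('t2')[0]
cv2.imwrite('pics/t2c.png',cv2.resize(p[120:260,160:330,::-1],None,fx=4,fy=4,interpolation=cv2.INTER_CUBIC))
s=sense();print(s['time'],s['position'])
E
```

```text
t2 208 (602.8681640625, 6.232699394226074) 18.045713424682617 [0.60252821 0.0059874  0.10946241] 0.10945261714784554
s3 161 (603.0136108398438, 7.941972732543945) 19.110042572021484 [0.60083083 0.00600739 0.10961361] 0.10965624746749059
9.9 [0.44567902 0.01624146 0.25882321]
```

View pics/t2c.png

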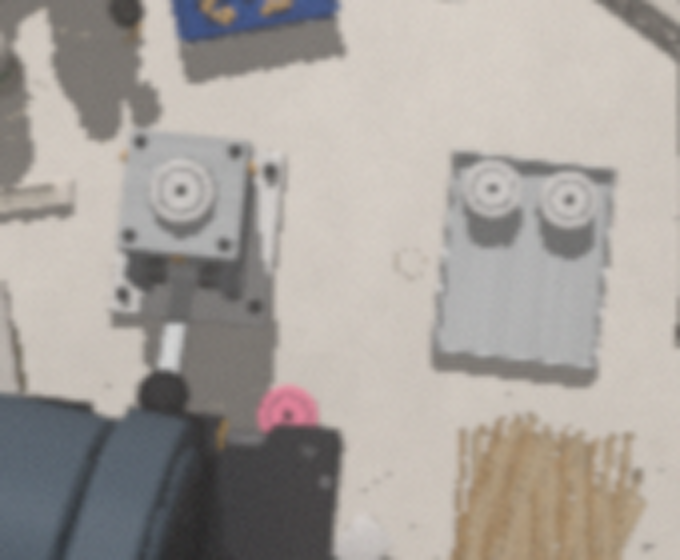

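Call:
arm_command:
  travel:
    - [0.08, -0.005, 0]
    - [0.18, -0.01, 0]
    - [0.28, -0.02, -0.05]
    - [0.36, -0.023, -0.15]
    - [0.39, -0.023, -0.25]
  spin: [0, 0, 0, 0, 0]
  claw: [0.7, 0.7, 0.7, 0.7, 0.7]

```text
time: 10.4
position: [0.6058, 0.0064, 0.1548]
tcp_rot: [-1.575, 0.0, 1.48]
contact_force: [-0.3, -0.1, -0.1]
opening: 0.0604
```

Call:
arm_command:
  travel:
    - [0, 0, 0]
    - [0, 0, 0]
    - [0, 0, -0.03]
    - [0, 0, -0.06]
    - [0, 0, -0.06]
  spin: [0, 0, 0, 0, 0]
  claw: [0.7, 0.7, 0.7, 0.7, 0.7]

```text
time: 10.9
position: [0.6002, 0.0072, 0.1326]
tcp_rot: [-1.569, -0.0, 1.48]
contact_force: [-0.4, -0.1, 0.3]
opening: 0.061
```

```bash
python3 - <<'E'
from h import *
p,d,i=snap('scene','s4')
cv2.imwrite('pics/s4c.png',cv2.resize(p[110:240,170:300,::-1],None,fx=4.5,fy=4.5,interpolation=cv2.INTER_CUBIC))
s=sense();print(s['time'],s['position'],s['tcp_rot'])
E
```

```text
10.95 [0.60077709 0.00714685 0.13316494] [-1.57030024e+00 -5.66847314e-05  1.47985576e+00]
```

View pics/s4c.png

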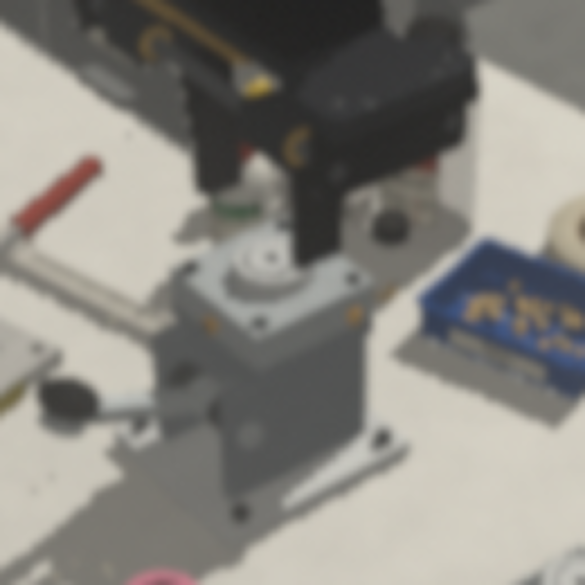

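Call:
arm_command:
  travel:
    - [0.001, 0, -0.02]
    - [0.002, 0, -0.04]
    - [0.002, 0, -0.06]
    - [0.002, 0, -0.07]
    - [0.002, 0, -0.073]
  spin: [0, 0, 0, 0, 0]
  claw: [0.7, 0.7, 0.7, 0.7, 0.7]

```text
time: 11.45
position: [0.6018, 0.0071, 0.1028]
tcp_rot: [-1.569, -0.0, 1.48]
contact_force: [0.4, -0.5, -0.0]
opening: 0.0611
```

Call:
arm_command:
  travel:
    - [0, 0, 0]
    - [0, 0, 0]
    - [0, 0, 0]
    - [0, 0, 0]
    - [0, 0, 0]
  spin: [0, 0, 0, 0, 0]
  claw: [0.6, 0.5, 0.35, 0.35, 0.35]
  force: 25

```text
time: 11.95
position: [0.6026, 0.0081, 0.1042]
tcp_rot: [-1.572, -0.002, 1.479]
contact_force: [-0.4, 4.3, 1.5]
opening: 0.0342
```

Call:
arm_command:
  travel:
    - [0, 0.002, 0]
    - [0, 0.003, 0]
    - [0, 0.003, 0]
    - [0, 0.003, 0]
    - [0, 0.003, 0]
  spin: [0, 0, 0, 0, 0]
  claw: [0.3, 0.2, 0.2, 0.2, 0.2]
  force: 25

```text
time: 12.45
position: [0.6025, 0.0082, 0.1039]
tcp_rot: [-1.571, -0.0, 1.48]
contact_force: [1.2, 1.6, 1.6]
opening: 0.0344
```

```bash
python3 - <<'E'
from h import *
p,d,i=snap('scene','s5')
cv2.imwrite('pics/s5c.png',cv2.resize(p[110:240,170:300,::-1],None,fx=4.5,fy=4.5,interpolation=cv2.INTER_CUBIC))
s=sense();print(s['time'],s['position'],s['contact_force'],s['opening'])
E
```

```text
12.5 [0.60253023 0.00823506 0.10392098] [-0.21675874  1.93321353  2.36993698] 0.034489947499839545
```

View pics/s5c.png

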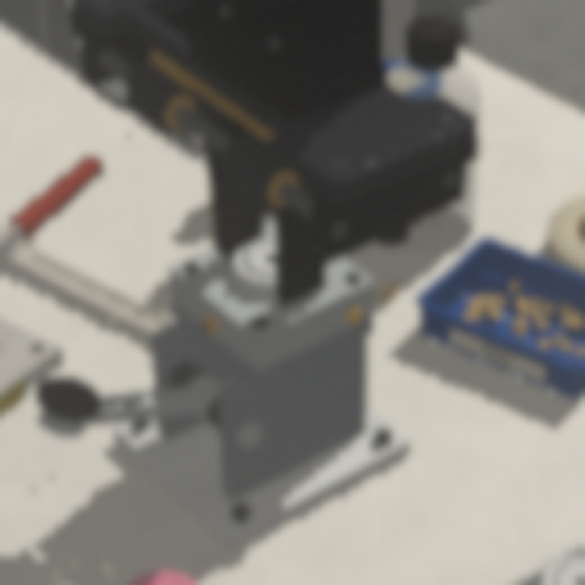

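Call:
arm_command:
  travel:
    - [0, 0, 0.01]
    - [0, 0, 0.025]
    - [0, 0, 0.04]
    - [0, 0, 0.06]
    - [0, 0, 0.08]
  spin: [0, 0, 0, 0, 0]
  claw: [0.2, 0.2, 0.2, 0.2, 0.2]

```text
time: 13.0
position: [0.6021, 0.0079, 0.1365]
tcp_rot: [-1.571, 0.001, 1.48]
contact_force: [0.2, 0.1, -0.2]
opening: 0.0345
```

```bash
python3 - <<'E'
from h import *
p,d,i=snap('scene','s6')
cv2.imwrite('pics/s6c.png',cv2.resize(p[110:240,170:300,::-1],None,fx=4.5,fy=4.5,interpolation=cv2.INTER_CUBIC))
s=sense();print(s['time'],s['position'],s['contact_force'],s['opening'])
E
```

```text
13.05 [0.6031238  0.00786678 0.13797852] [0.89954427 0.82787931 0.8697395 ] 0.03443490702097308
```

View pics/s6c.png

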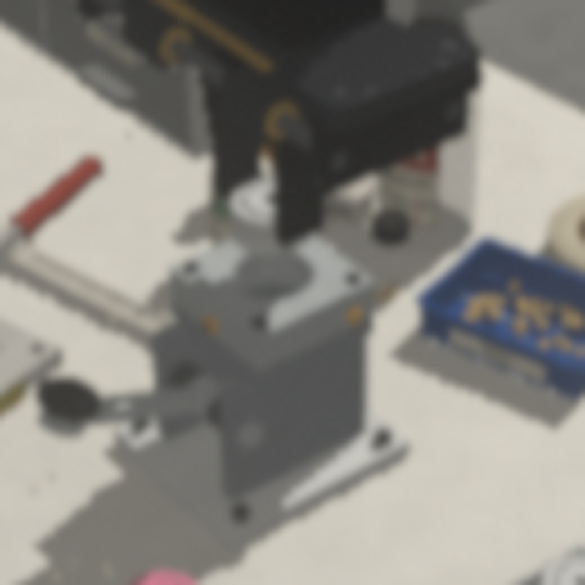

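```bash
python3 - <<'E'
from h import *
p,d,i=load('t2')
C=[onz(i,160+a/4,120+b/4,.011) for a,b in [(455,155),(615,170),(597,380),(433,365)]]
print(np.round(C,4),np.mean(C,0))
w=cloud(i,d)
for u,v in [(490,190),(568,200)]:
    print(onz(i,160+u/4,120+v/4,.0205))
p,d,i=load('w1')
C=[onz(i,120+a/4.5,130+b/4.5,.011) for a,b in [(103,192),(297,192),(312,425),(122,425)]]
print(np.round(C,4),np.mean(C,0))
E
```

```text
[[ 0.6423 -0.149   0.011 ]
 [ 0.6343 -0.2464  0.011 ]
 [ 0.5066 -0.2345  0.011 ]
 [ 0.5145 -0.1362  0.011 ]] [ 0.574412   -0.19151133  0.011     ]
[ 0.61939742 -0.16935914  0.0205    ]
[ 0.61388763 -0.21624292  0.0205    ]
[[ 0.5129 -0.2275  0.011 ]
 [ 0.5223 -0.1316  0.011 ]
 [ 0.6451 -0.1433  0.011 ]
 [ 0.6354 -0.2421  0.011 ]] [ 0.57894404 -0.18613489  0.011     ]
```

Call:
arm_command:
  travel:
    - [0, 0, 0.04]
    - [0, -0.02, 0.08]
    - [-0.02, -0.09, 0.08]
    - [-0.05, -0.17, 0.08]
    - [-0.08, -0.26, 0.08]
  spin: [0, 0, -0.1, -0.2, -0.3]
  claw: [0.2, 0.2, 0.2, 0.2, 0.2]

```text
time: 13.55
position: [0.57, -0.0962, 0.1684]
tcp_rot: [-1.572, 0.0, 1.243]
contact_force: [-0.5, -0.9, -0.6]
opening: 0.0341
```

Call:
arm_command:
  travel:
    - [-0.02, -0.08, 0]
    - [-0.04, -0.15, 0]
    - [-0.056, -0.2, -0.03]
    - [-0.056, -0.21, -0.06]
    - [-0.056, -0.21, -0.1]
  spin: [-0.1, -0.2, -0.2, -0.2, -0.2]
  claw: [0.2, 0.2, 0.2, 0.2, 0.2]

```text
time: 14.05
position: [0.5483, -0.1807, 0.1278]
tcp_rot: [-1.573, -0.0, 1.085]
contact_force: [-0.5, -0.0, -1.0]
opening: 0.0343
```

```bash
python3 - <<'E'
from h import *
p,d,i=snap('scene','s7')
cv2.imwrite('pics/s7c.png',cv2.resize(p[140:300,220:380,::-1],None,fx=3.7,fy=3.7,interpolation=cv2.INTER_CUBIC))
s=sense();print(s['time'],s['position'],s['tcp_rot'],s['contact_force'],s['opening'])
E
```

```text
14.1 [ 0.54639877 -0.17905038  0.12485542] [-1.56637788e+00 -4.19517992e-04  1.08613366e+00] [-1.40602262 -0.1330139  -1.73122639] 0.033989519254913225
```

View pics/s7c.png

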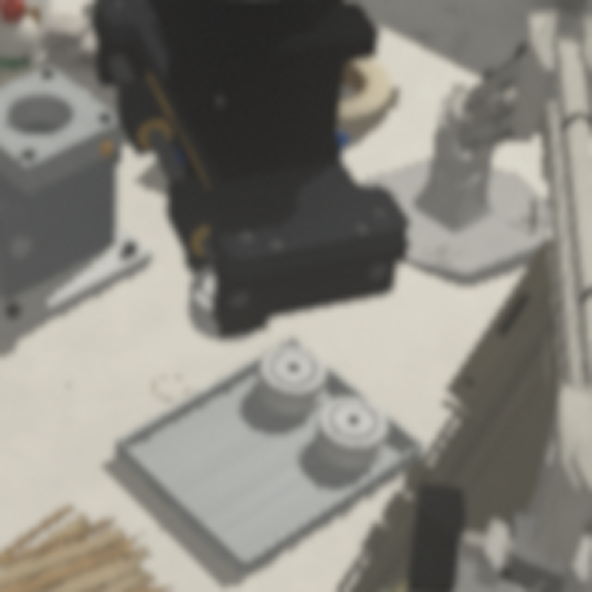

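Call:
arm_command:
  travel:
    - [0, 0, -0.06]
    - [0, 0, -0.12]
    - [0, 0, -0.17]
    - [0, 0, -0.21]
    - [0, 0, -0.24]
  spin: [0, 0, 0, 0, 0]
  claw: [0.2, 0.2, 0.2, 0.2, 0.2]

```text
time: 14.6
position: [0.5476, -0.1785, 0.0306]
tcp_rot: [-1.569, -0.0, 1.088]
contact_force: [0.4, -0.2, 0.1]
opening: 0.0345
```

```bash
python3 - <<'E'
from h import *
p,d,i=snap('scene','s8')
cv2.imwrite('pics/s8c.png',cv2.resize(p[170:310,230:370,::-1],None,fx=4.2,fy=4.2,interpolation=cv2.INTER_CUBIC))
s=sense();print(s['time'],s['position'],s['tcp_rot'],s['contact_force'],s['opening'])
E
```

```text
14.65 [ 0.54685883 -0.17827524  0.02920758] [-1.56672011e+00 -2.32680395e-04  1.08813673e+00] [-0.95606148  0.27145347 -1.05330556] 0.034325403002857205
```

View pics/s8c.png

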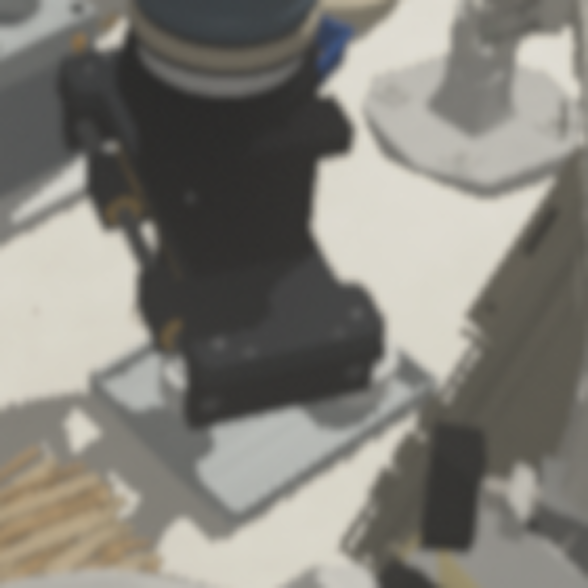

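Call:
arm_command:
  travel:
    - [0, 0, -0.01]
    - [0, 0, -0.02]
    - [0, 0, -0.028]
    - [0, 0, -0.032]
    - [0, 0, -0.034]
  spin: [0, 0, 0, 0, 0]
  claw: [0.2, 0.2, 0.2, 0.2, 0.2]

```text
time: 15.15
position: [0.5481, -0.1799, 0.0184]
tcp_rot: [-1.571, -0.0, 1.087]
contact_force: [0.7, 0.7, -0.4]
opening: 0.0342
```

Call:
arm_command:
  travel:
    - [0, 0, -0.001]
    - [0, 0, -0.002]
    - [0, 0, -0.003]
    - [0, 0, -0.003]
    - [0, 0, -0.003]
  spin: [0, 0, 0, 0, 0]
  claw: [0.2, 0.2, 0.2, 0.2, 0.2]

```text
time: 15.65
position: [0.5479, -0.1798, 0.017]
tcp_rot: [-1.571, 0.0, 1.087]
contact_force: [-0.5, -1.0, -0.1]
opening: 0.0344
```

Call:
arm_command:
  travel:
    - [0, 0, -0.001]
    - [0, 0, -0.002]
    - [0, 0, -0.003]
    - [0, 0, -0.003]
    - [0, 0, -0.003]
  spin: [0, 0, 0, 0, 0]
  claw: [0.2, 0.2, 0.2, 0.2, 0.2]

```text
time: 16.15
position: [0.5479, -0.1797, 0.0157]
tcp_rot: [-1.571, 0.0, 1.087]
contact_force: [-0.4, -0.1, -0.8]
opening: 0.0342
```

Call:
arm_command:
  travel:
    - [0, 0, -0.001]
    - [0, 0, -0.002]
    - [0, 0, -0.003]
    - [0, 0, -0.003]
    - [0, 0, -0.003]
  spin: [0, 0, 0, 0, 0]
  claw: [0.2, 0.2, 0.2, 0.2, 0.2]

```text
time: 16.65
position: [0.5479, -0.1798, 0.0149]
tcp_rot: [-1.571, 0.0, 1.087]
contact_force: [-0.3, 0.3, 3.6]
opening: 0.0343
```

Call:
arm_command:
  travel:
    - [0, 0, 0]
    - [0, 0, 0]
    - [0, 0, 0]
    - [0, 0, 0]
    - [0, 0, 0]
  spin: [0, 0, 0, 0, 0]
  claw: [0.42, 0.48, 0.54, 0.6, 0.6]

```text
time: 17.15
position: [0.5478, -0.1797, 0.0143]
tcp_rot: [-1.571, -0.0, 1.087]
contact_force: [0.2, 0.8, 0.6]
opening: 0.0506
```

Call:
arm_command:
  travel:
    - [0, 0, 0.02]
    - [0, 0, 0.06]
    - [0, 0, 0.14]
    - [0, 0, 0.24]
    - [0, 0, 0.34]
  spin: [0, 0, 0, 0, 0]
  claw: [0.6, 0.6, 0.6, 0.6, 0.6]

```text
time: 17.65
position: [0.5475, -0.1795, 0.1521]
tcp_rot: [-1.57, 0.0, 1.087]
contact_force: [1.7, -0.1, 0.2]
opening: 0.0521
```

Call:
arm_command:
  travel:
    - [0, 0, 0.1]
    - [-0.04, 0.08, 0.15]
    - [-0.08, 0.18, 0.15]
    - [-0.12, 0.28, 0.15]
    - [-0.15, 0.35, 0.15]
  spin: [0, 0, 0, 0, 0]
  claw: [0.6, 0.6, 0.6, 0.6, 0.6]

```text
time: 18.15
position: [0.4861, -0.0375, 0.2113]
tcp_rot: [-1.57, -0.0, 1.088]
contact_force: [0.3, -0.4, -0.2]
opening: 0.0522
```

```bash
python3 - <<'E'
from h import *
s=sense();print(s['time'],s['position'],s['contact_force'],s['opening'])
p,d,i=snap('scene','s9')
a=cv2.resize(p[170:310,220:360,::-1],None,fx=2.8,fy=2.8,interpolation=cv2.INTER_CUBIC)
p,d,i=snap('top','t9'); w=cloud(i,d)
b=cv2.resize(p[120:260,200:340,::-1],None,fx=2.8,fy=2.8,interpolation=cv2.INTER_CUBIC)
cv2.imwrite('pics/f9.png',np.hstack([a,b]))
m=(w[...,0]>.5)&(w[...,0]<.66)&(w[...,1]<-.13)&(w[...,1]>-.25)&(w[...,2]>.0165)&(w[...,2]<.04)
n,l,st,c=cv2.connectedComponentsWithStats(m.astype(np.uint8))
for k in range(1,n):
    if st[k,4]>30: P=w[l==k]; print(st[k,4],P.mean(0).round(4),np.percentile(P[:,2],[5,50,95]).round(4))
E
```

```text
18.15 [ 0.48608354 -0.03750076  0.21132909] [ 0.32544628 -0.39912706 -0.15597795] 0.05224180283107321
167 [ 0.621  -0.1705  0.0205] [0.0178 0.0206 0.023 ]
165 [ 0.6152 -0.2163  0.0203] [0.0175 0.0202 0.0227]
171 [ 0.5477 -0.1826  0.0202] [0.0177 0.0202 0.0226]
```

View pics/f9.png

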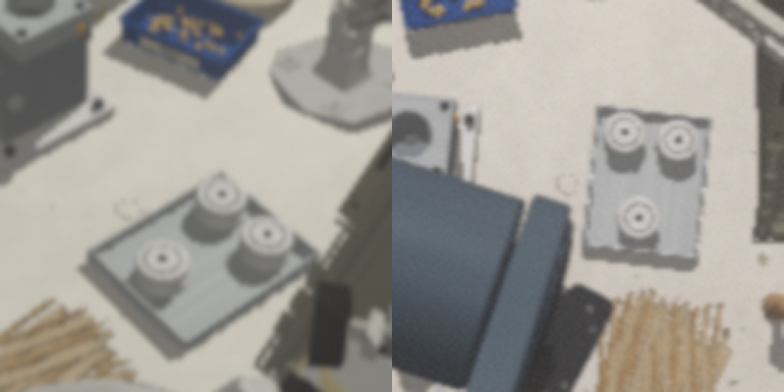

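Three caps stand upright in the tray, all with tops at about 20 mm, and the gripper is clear of everything. I'm handing in.

```bash
python3 -c "
from workcell import workorder; print(workorder.hand_in())"
```

```text
the job is handed in; nothing more can be done
None
```

The cap is out of the nest and standing upright in the free half of the tray. I handed the job in at about 18 s of the 59 s allowed.

- **Pressing:** I pressed the lever pad in small steps. The rod met the cap about 20 mm down, where the force rose from about 2.5 N to 7 N. It fell back to about 1.5 N at 34 mm, and I stopped there.
- **Proud in the nest:** With the lever sprung back, the cap's top stayed at 109.5 mm, about 8 mm above the tower.
- **Moving it:** I gripped the cap by its rim, lifted it out, and lowered it into the tray until I felt 3.6 N. Then I let go and moved the gripper clear.
- **Last checks:** The top camera showed all three cap tops level at about 20 mm. The two finished caps were where they had been, within the cameras' few millimetres. The wrist force was near zero.
- **Disagreements:** The grip opening read 34.3 mm on a 36 mm cap. Cap positions differed by 2 to 3 mm between cameras on the nest cap, and up to about 11 mm on the finished caps. I didn't look into either, and neither affected the lift or the placing.

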